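# Find the rocking corner of the squaring jig and shim it firm

## Robot

A 6-joint arm with a two-finger parallel gripper is mounted at the origin on a cart in front of the work surface, level with it; the furniture and walls round the work are solid. World frame = base frame: x ahead of the robot, y to its left, z up, the work surface at z = 0. Lengths are in mm, angles in rad, forces in N, time in s.
With the tool pointing down it reaches from about 275 to 975 mm from the base axis. Payload 8.4 kg.
Tool frame: the origin (TCP) lies midway between the tips of the shut fingers; the grasp point (between the pads) lies robot.pinch_z behind it (robot.pinch_z is the distance from the TCP to the grasp point, in mm); x points along the fingers, z is the direction in which the jaws open and shut, and the axes are right-handed (so a half turn about x gives the same grasp; the last joint's range is limited). The gripper opens to 92 mm and grips with 3 to 60 N. Pads are 20 mm wide; open, the fingers measure 128 mm over their backs; the gripper's body (75 mm by 189 mm) begins 69 mm behind the grasp point.
Start: joints at [1.331, 0.353, 1.633, -0, 1.155, -0.002], TCP at [147.226, 607.414, 214.583] pointing down, gripper open.
Joint ranges: [-2.63, 2.63], [-0.92, 2.1], [0.06, 2.66], [-1.3, 4.44], [0, 2.69], [-3.02, 3.02]. Speed limits (rad/s): [2.22, 2.22, 2.79, 3.14, 3.14, 3.14].

## Interface

Orientations are given as a unit quaternion [w, x, y, z].
In Python, from rig import robot, eyes, ticket gives the robot as it stands.
- The arm moves only by the shell command python3 -m pendant 'ROWS' [FORCE]. ROWS is JSON, a list of rows, each a list of 5 numbers: the shift along the tool's x, y, z in cm, then the turn about the tool's x in degrees, then the finger opening in cm, from 0 to 9.19. A call has 1 to 8 rows; each row is the pose to reach, as a shift and turn from the pose commanded when the call began, along the tool's axes at that moment; what a row does not reach only later rows make up. A row lasts 1/10 s, in which the tool goes at most 50 mm and 8.59 degrees, less where a joint would pass 70% of its speed; a pose out of reach is approached as far as the arm can. A call with a gripper value outside its range is refused whole. The fingers move at their own pace and stop on an object; FORCE is the grip in N (left out, the last holds). Time passes only in rows, so rows that repeat a pose let the fingers close. It gives the time, the measured TCP pose, the force and the opening at its end, in the units of the state.
- robot.get_state(): the state, without advancing time (a new reading comes with each control period).
- eyes.camera(name): name is "side" or "top" or "wrist"; returns a dict with "color" (420x560x3 uint8, red, green, blue), "depth" (420x560 float32, mm along the optical axis (not along the pixel's ray), 0 where there is no reading), "mtx" (3x3 intrinsics, pixels), "T" (4x4, takes a point from camera to world coordinates). Camera axes: x right, y down, z forward; pixel columns grow to the right and rows downward; lengths in mm; the calibration is good to about 2 mm. A picture is of the moment at which its call begins.
- ticket.close_job(): hands the job in, once; it reports no verdict.
The state is a dict: "time_s": time; "joints": joint angles; "joint_vel": joint speeds; "joint_efforts": joint torques, N m; "tcp_pos": TCP position; "tool_rot": TCP orientation; "force": force on the tool from outside, world axes, zero at the start; "moment": the same for the moment, N m; "finger_gap": finger opening in mm.
Only numpy, scipy, OpenCV 4.12 (cv2) and the standard library are available. Lean on these libraries where they do the work, as an engineer would, in place of code of your own. Each camera call takes 0.05 s, during which the arm holds its last target.

## Task

The flat aluminium squaring jig rocks because one of the four rubber feet under it is worn. Press its corners with a fingertip until you find the one that dips, push that corner's black tapered shim in by its heel until it just takes up the gap and the plate stays level, then press firmly on the same corner again to prove that it no longer gives. Nothing is to be picked up, and the jig, the other three shims and the things lying about stay where they are.

Things in the scene. Friction and masses are not known exactly. Their poses are not given: they have to be found in the camera images.
- jig: Loose aluminium plate 170 (x) by 140 (y) by 12 mm, about 1.1 kg, level on four round rubber feet (one worn, hidden from view; no pose is given), underside 10 mm and top 22 mm above the table; an L-shaped fence 16 mm high amid its bare top. Origin: centre of the underside; x away from the robot, y left, turned up to 15 degrees. 1.5 to 3 N tips it at the corner over the worn foot; the other corners are firm. Hard sideways pushes slide it.
- corner_fl (a point): Where to press the front left corner: on the plate's bare top, at x = -68 mm, y = 55 mm, z = 12 mm in the jig's frame (17 mm from the front edge, 15 mm from the left edge). Over the worn foot this point sinks 3 to 4 mm when pressed and comes back up when let go; elsewhere it stays.
- corner_bl (a point): Where to press the back left corner: on the plate's bare top, at x = 68 mm, y = 55 mm, z = 12 mm in the jig's frame (17 mm from the back edge, 15 mm from the left edge). Over the worn foot this point sinks 3 to 4 mm when pressed and comes back up when let go; elsewhere it stays.
- corner_fr (a point): Where to press the front right corner: on the plate's bare top, at x = -68 mm, y = -55 mm, z = 12 mm in the jig's frame (17 mm from the front edge, 15 mm from the right edge). Over the worn foot this point sinks 3 to 4 mm when pressed and comes back up when let go; elsewhere it stays.
- corner_br (a point): Where to press the back right corner: on the plate's bare top, at x = 68 mm, y = -55 mm, z = 12 mm in the jig's frame (17 mm from the back edge, 15 mm from the right edge). Over the worn foot this point sinks 3 to 4 mm when pressed and comes back up when let go; elsewhere it stays.
- shim_fl: Loose black tapered shim of the front left corner, 60 long, 22 wide, 30 g: a 48 mm ramp rising from 3 mm at the nose by 0.18 per mm, then a heel block 12 long, 20 high. Flat on the table on the jig's line x = -68 mm, its nose 6 to 14 mm under the plate's left edge, not touching it. Origin: underside, mid-length; x to the nose (jig's -y), z up.
- heel_fl (a point): Middle of the outer face of shim_fl's heel, 10 mm above the table, 30 mm behind its origin; push here, towards the nose. The shim slides easily (under 1 N) until it touches the plate's lower edge, its nose 39 mm under the plate, its origin at jig y = 61 mm; there the push rises quickly. Up to 3 mm short of that is firm enough; over 5 mm past it lifts the corner.
- shim_bl: Loose black tapered shim of the back left corner, 60 long, 22 wide, 30 g: a 48 mm ramp rising from 3 mm at the nose by 0.18 per mm, then a heel block 12 long, 20 high. Flat on the table on the jig's line x = 68 mm, its nose 6 to 14 mm under the plate's left edge, not touching it. Origin: underside, mid-length; x to the nose (jig's -y), z up.
- heel_bl (a point): Middle of the outer face of shim_bl's heel, 10 mm above the table, 30 mm behind its origin; push here, towards the nose. The shim slides easily (under 1 N) until it touches the plate's lower edge, its nose 39 mm under the plate, its origin at jig y = 61 mm; there the push rises quickly. Up to 3 mm short of that is firm enough; over 5 mm past it lifts the corner.
- shim_fr: Loose black tapered shim of the front right corner, 60 long, 22 wide, 30 g: a 48 mm ramp rising from 3 mm at the nose by 0.18 per mm, then a heel block 12 long, 20 high. Flat on the table on the jig's line x = -68 mm, its nose 6 to 14 mm under the plate's right edge, not touching it. Origin: underside, mid-length; x to the nose (jig's +y), z up.
- heel_fr (a point): Middle of the outer face of shim_fr's heel, 10 mm above the table, 30 mm behind its origin; push here, towards the nose. The shim slides easily (under 1 N) until it touches the plate's lower edge, its nose 39 mm under the plate, its origin at jig y = -61 mm; there the push rises quickly. Up to 3 mm short of that is firm enough; over 5 mm past it lifts the corner.
- shim_br: Loose black tapered shim of the back right corner, 60 long, 22 wide, 30 g: a 48 mm ramp rising from 3 mm at the nose by 0.18 per mm, then a heel block 12 long, 20 high. Flat on the table on the jig's line x = 68 mm, its nose 6 to 14 mm under the plate's right edge, not touching it. Origin: underside, mid-length; x to the nose (jig's +y), z up.
- heel_br (a point): Middle of the outer face of shim_br's heel, 10 mm above the table, 30 mm behind its origin; push here, towards the nose. The shim slides easily (under 1 N) until it touches the plate's lower edge, its nose 39 mm under the plate, its origin at jig y = -61 mm; there the push rises quickly. Up to 3 mm short of that is firm enough; over 5 mm past it lifts the corner.
- batten: Loose wood block 18 x 45 x 12 mm lying on the jig inside the fence; a bystander, it just stays there. Origin: centre of the underside.
- eraser: Loose white eraser in a blue sleeve, 20 x 42 x 12 mm, on the table between the two left shims; a bystander. Origin: centre of the underside.
- small_offcut: Loose wood offcut 12 x 55 x 10 mm on the table between the two right shims; a bystander. Origin: centre of the underside.
- sanding_block: Loose brown sanding block 48 x 83 x 26 mm on the table in front of the jig, to the left; a bystander. Origin: centre of the underside.
There are look-alikes about, which are no part of the job. Leave any purple or turquoise look-alike of the shim_fl alone.

How it is judged:
By the outcome, as a careful person would: the job done as asked, in the order asked, and still so for the second after the job is handed in, with the robot touching nothing.
It also fails if it takes over 54 s, if anything falls off the work surface, if the arm or the gripper's body presses on something with over 40 N, if the wrist force passes 120 N, or if a joint passes its speed limit or range.

## Working session

There is one attempt and no reset: what is moved stays moved. The work goes in short steps, Python scripts to look and compute and a shell command to move; the robot and the scene stay as the last step left them, time stands still between calls to the robot, and variables do not carry over. Pictures are saved under pics/ and viewed, and the job is handed in when it is done.

```bash
ls; mkdir -p pics
python3 - <<'E'
from rig import robot, eyes
import cv2
print(robot.get_state(), robot.pinch_z)
for n in ["top","side","wrist"]:
    c=eyes.camera(n); cv2.imwrite(f"pics/a_{n}.png",c["color"][:,:,::-1]); print(n,c["mtx"].tolist(),c["T"].round(3).tolist())
    import numpy as np; np.savez(f"a_{n}.npz",**c)
E
```

```text
pics
{'time_s': 0.0, 'joints': array([ 1.33063216e+00,  3.53638715e-01,  1.63412718e+00,  9.46294110e-06,
        1.15522685e+00, -2.39887709e-03]), 'joint_vel': array([ 0.0005289 , -0.00068795,  0.00027403,  0.00261224,  0.00085518,
        0.00018279]), 'joint_efforts': array([ 2.00908325e-03, -5.93868864e+01, -3.34199452e+01,  6.97252108e-02,
        2.36080546e-02, -1.25598754e-04]), 'tcp_pos': array([147.083513  , 606.92806083, 213.87257555]), 'tool_rot': array([ 0.55538131, -0.43747101,  0.55616468,  0.43686562]), 'force': array([-0.12617053,  0.4691059 , -0.21446577]), 'moment': array([ 0.05341191, -0.01696457, -0.01398209]), 'finger_gap': 92.09930205037914} 18.700000000000003
top [[529.9787957133351, 0.0, 276.50435197921485], [0.0, 529.9787957133351, 214.93025706196443], [0.0, 0.0, 1.0]] [[0.002, -0.995, 0.098, 403.584], [-1.0, -0.002, 0.005, -10.47], [-0.005, -0.098, -0.995, 1250.857], [0.0, 0.0, 0.0, 1.0]]
side [[529.6371571108293, 0.0, 282.80156280370784], [0.0, 529.6371571108293, 216.11680063923143], [0.0, 0.0, 1.0]] [[-0.994, -0.043, 0.1, 403.365], [-0.109, 0.39, -0.914, 1146.957], [0.0, -0.92, -0.392, 535.31], [0.0, 0.0, 0.0, 1.0]]
wrist [[299.7123858145417, 0.0, 277.71734993368113], [0.0, 299.7123858145417, 212.32998703088487], [0.0, 0.0, 1.0]] [[0.236, 0.938, 0.252, 75.778], [0.972, -0.227, -0.063, 624.995], [-0.001, 0.26, -0.966, 384.194], [0.0, 0.0, 0.0, 1.0]]
```

View pics/a_top.png

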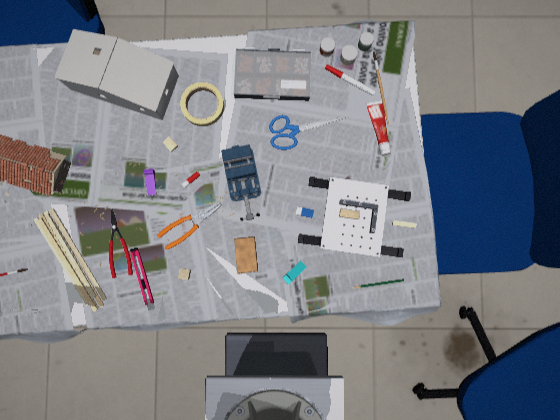

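View pics/a_side.png

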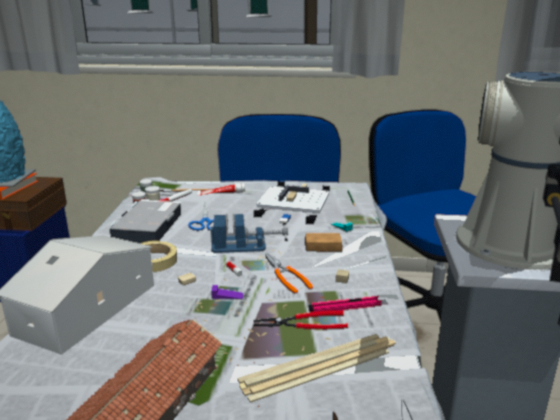

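Run:
```python
import cv2
a=cv2.imread("pics/a_top.png")[120:300,190:410]
cv2.imwrite("pics/a_topz.png",cv2.resize(a,None,fx=3.3,fy=3.3,interpolation=cv2.INTER_CUBIC))
```

```text
(no output)
```

View pics/a_topz.png

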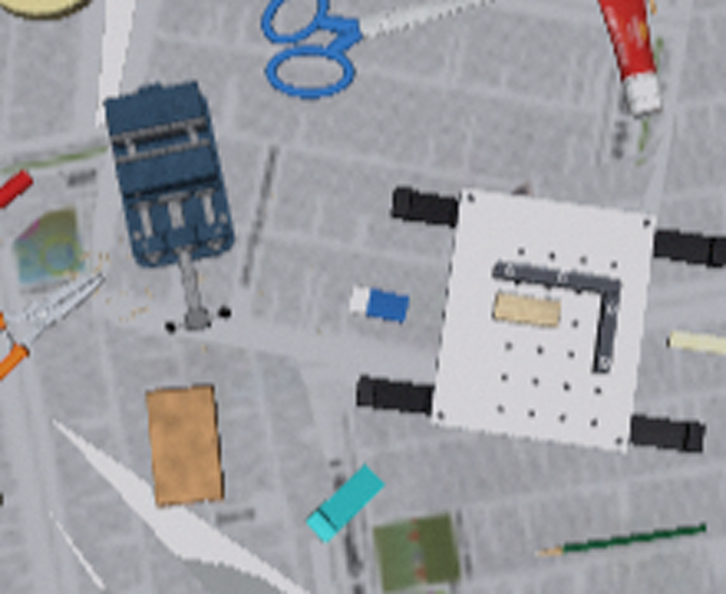

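The top view shows the white plate near pixel (355,215) with the black shims left and right of it; the eraser is at (305,212), the offcut at (404,223) and the turquoise look-alike at (293,271). Next I'll measure them.

```bash
cat > h.py <<'E'
import numpy as np, cv2
def ray(c,uv,z):
    uv=np.atleast_2d(uv).astype(float); K=c["mtx"];T=c["T"]
    d=np.c_[(uv-[K[0,2],K[1,2]])/[K[0,0],K[1,1]],np.ones(len(uv))]@T[:3,:3].T
    o=T[:3,3]; s=(z-o[2])/d[:,2]; return o+d*s[:,None]
def blobs(m,amin):
    cs,_=cv2.findContours(m.astype(np.uint8),cv2.RETR_EXTERNAL,cv2.CHAIN_APPROX_NONE)
    return [k for k in cs if cv2.contourArea(k)>amin]
def plate(c,roi):
    x0,y0,x1,y1=roi; im=c["color"].astype(int); m=np.zeros(im.shape[:2],bool)
    m[y0:y1,x0:x1]=(im.min(2)>205)[y0:y1,x0:x1]
    m=cv2.morphologyEx(m.astype(np.uint8),cv2.MORPH_OPEN,np.ones((5,5)))
    k=max(blobs(m,50),key=cv2.contourArea); return cv2.minAreaRect(k)
def frame(yaw):
    return np.array([[np.cos(yaw),-np.sin(yaw)],[np.sin(yaw),np.cos(yaw)]])
E
python3 - <<'E'
from h import *
c=dict(np.load("a_top.npz"))
r=plate(c,(300,160,430,280)); print(r)
P=ray(c,cv2.boxPoints(r),22)[:,:2]; print(P.round(1),np.linalg.norm(np.diff(P,axis=0),axis=1))
im=c["color"].astype(int)
m=np.zeros(im.shape[:2],bool); m[165:270,290:420]=(im.max(2)<62)[165:270,290:420]
for k in blobs(m,20):
    r=cv2.minAreaRect(k); print(r, ray(c,[r[0]],15)[0].round(1), ray(c,cv2.boxPoints(r),15)[:,:2].round(0).tolist())
E
```

```text
((354.5799865722656, 216.5600128173828), (59.811790466308594, 70.72904205322266), 7.815293788909912)
[[ 449.  -105.4]
 [ 613.2 -128.9]
 [ 594.1 -267.4]
 [ 430.5 -242.2]] [165.85283738 139.77006999 165.53380949]
((391.5955810546875, 251.1876983642578), (21.7908935546875, 8.529411315917969), 6.709836483001709) [ 441.1 -272.    15. ] [[434.0, -246.0], [454.0, -248.0], [448.0, -298.0], [428.0, -296.0]]
((309.1299743652344, 239.58998107910156), (22.485998153686523, 8.485280990600586), 8.130102157592773) [467.7 -80.4  15. ] [[462.0, -53.0], [481.0, -56.0], [474.0, -108.0], [454.0, -105.0]]
((398.8777770996094, 194.9170379638672), (22.071338653564453, 8.722804069519043), 7.594643592834473) [ 573.1 -291.6   15. ] [[566.0, -264.0], [587.0, -268.0], [580.0, -319.0], [559.0, -316.0]]
((318.3800048828125, 182.33999633789062), (19.79899024963379, 9.050968170166016), 8.13010311126709) [ 602.7 -102.7   15. ] [[595.0, -78.0], [617.0, -81.0], [610.0, -127.0], [589.0, -124.0]]
```

```bash
cat >> h.py <<'E'
from scipy.spatial.transform import Rotation as R
def toolR(s):
    q=s["tool_rot"]; return R.from_quat([q[1],q[2],q[3],q[0]]).as_matrix()
E
python3 - <<'E'
from h import *
from rig import robot
s=robot.get_state(); M=toolR(s); print(M.round(3))
print(M.T@(np.array([430,-150,214])-s["tcp_pos"]))
E
```

```text
[[-0.    -0.972  0.236]
 [-0.001  0.236  0.972]
 [-1.    -0.    -0.001]]
[   0.74579407 -453.21853405 -669.11952645]
```

```bash
python3 -m pendant '[[0,-45.3,-66.9,-5.6,0],[0,-45.3,-66.9,-5.6,0],[0,-45.3,-66.9,-5.6,0],[0,-45.3,-66.9,-5.6,0],[0,-45.3,-66.9,-5.6,0],[0,-45.3,-66.9,-5.6,0],[0,-45.3,-66.9,-5.6,0],[0,-45.3,-66.9,-5.6,0]]' 20
python3 - <<'E'
from h import *
from rig import robot
s=robot.get_state(); M=toolR(s); print(M.round(3))
print(M.T@(np.array([500,-186,160])-s["tcp_pos"]))
E
```

```text
time_s: 0.95
tcp_pos: [287.3, 230.9, 214.6]
tool_rot: [0.534, -0.464, 0.533, 0.464]
force: [1.7, 0.6, 0.2]
finger_gap: 30.0
[[ 0.    -0.99   0.139]
 [ 0.     0.139  0.99 ]
 [-1.    -0.     0.   ]]
[  54.6421309  -268.53204704 -383.32855672]
```

```bash
python3 -m pendant '[[0,-26.9,-38.3,0,0],[0,-26.9,-38.3,0,0],[0,-26.9,-38.3,0,0],[0,-26.9,-38.3,0,0],[0,-26.9,-38.3,0,0],[0,-26.9,-38.3,0,0],[0,-26.9,-38.3,0,0],[0,-26.9,-38.3,0,0]]'
python3 - <<'E'
from h import *
from rig import robot
s=robot.get_state(); M=toolR(s); print(M.round(3))
print(M.T@(np.array([500,-186,160])-s["tcp_pos"]))
E
```

```text
time_s: 1.75
tcp_pos: [469.5, -125.8, 214.6]
tool_rot: [0.534, -0.464, 0.534, 0.464]
force: [0.5, 0.5, 1.6]
finger_gap: 0.6
[[ 0.   -0.99  0.14]
 [ 0.    0.14  0.99]
 [-1.   -0.    0.  ]]
[ 54.5567164  -38.59388649 -55.37812071]
```

```bash
python3 -m pendant '[[0,-3.9,-5.5,0,0],[0,-3.9,-5.5,0,0],[0,-3.9,-5.5,0,0],[0,-3.9,-5.5,0,0]]'
python3 - <<'E'
from h import *
from rig import robot,eyes
s=robot.get_state(); print(s["tcp_pos"],s["force"],s["moment"])
c=eyes.camera("wrist"); np.savez("b_wrist.npz",**c); cv2.imwrite("pics/b_wrist.png",c["color"][:,:,::-1]); print(c["T"].round(3))
E
```

```text
time_s: 2.15
tcp_pos: [499.2, -182.6, 214.1]
tool_rot: [0.534, -0.463, 0.534, 0.464]
force: [-0.2, 0.2, 0.2]
finger_gap: 0.2
[ 499.17216372 -182.58987889  214.06684164] [-0.17683545  0.17020843  0.17215016] [0.02841212 0.01930637 0.02014309]
[[ 1.41000e-01  9.56000e-01  2.56000e-01  4.26707e+02]
 [ 9.90000e-01 -1.36000e-01 -3.60000e-02 -1.71970e+02]
 [ 1.00000e-03  2.58000e-01 -9.66000e-01  3.84436e+02]
 [ 0.00000e+00  0.00000e+00  0.00000e+00  1.00000e+00]]
```

View pics/b_wrist.png

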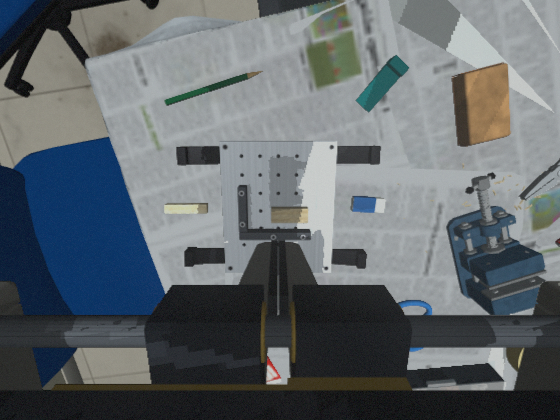

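```bash
cat >> h.py <<'E'
def heights(c):
    d=c["depth"];K=c["mtx"];v,u=np.mgrid[:d.shape[0],:d.shape[1]]
    p=np.stack([(u-K[0,2])/K[0,0]*d,(v-K[1,2])/K[1,1]*d,d],-1)
    return p@c["T"][:3,:3].T+c["T"][:3,3]
E
python3 - <<'E'
from h import *
c=dict(np.load("b_wrist.npz")); p=heights(c); z=p[...,2]
print("table",np.median(z[100:130,280:330]),"plate",np.median(z[160:180,260:320]), z[160:180,260:320].std())
v=np.clip(z[130:280,165:390]*6,0,255).astype(np.uint8)
cv2.imwrite("pics/b_h.png",cv2.resize(v,None,fx=3.5,fy=3.5,interpolation=0))
a=c["color"][130:280,165:390,::-1].astype(float); a=255*(a/255)**.6
cv2.imwrite("pics/b_z.png",cv2.resize(a.astype(np.uint8),None,fx=3.5,fy=3.5,interpolation=cv2.INTER_CUBIC))
E
```

```text
table 2.2496797561661026 plate 22.178962523318432 23.347688090944974
```

View pics/b_z.png

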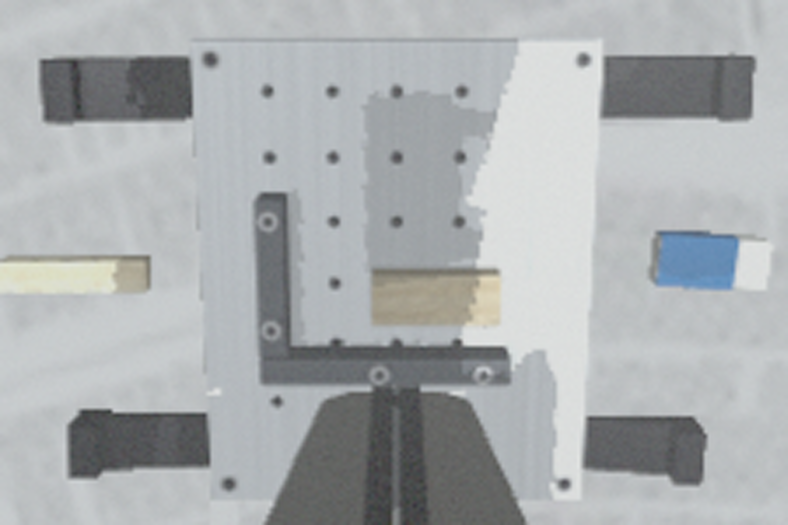

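View pics/b_h.png

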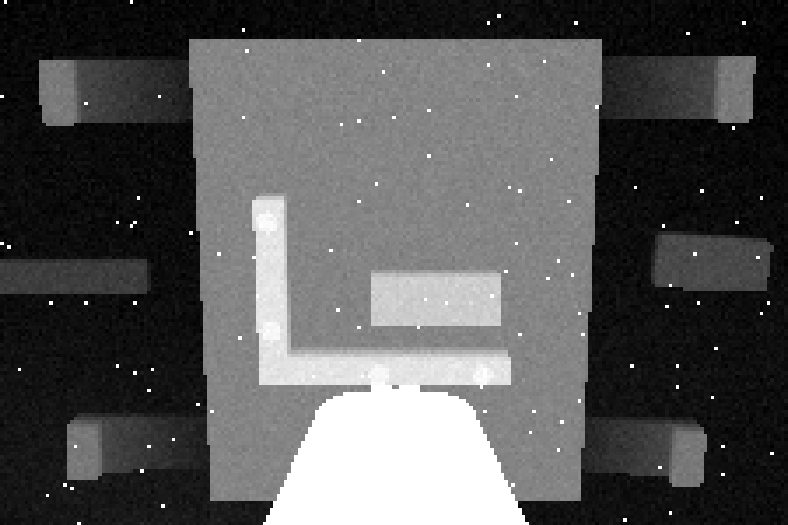

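```bash
cat >> h.py <<'E'
def locate(c,verbose=True):
    p=heights(c); z=p[...,2]; near=(np.abs(p[...,0]-522)<170)&(np.abs(p[...,1]+186)<170)
    m=((z>17)&(z<60)&near).astype(np.uint8); m=cv2.medianBlur(m,3)
    n,l,st,ce=cv2.connectedComponentsWithStats(m)
    out=[]
    big=1+np.argmax(st[1:,4])
    # plate: only top plane points
    q=p[(l==big)&(z<26)][:,:2].astype(np.float32)
    r=cv2.minAreaRect(q); 
    print("plate",np.round(r[0],1),np.round(r[1],1),round(r[2],2))
    for i in range(1,n):
        if i!=big and st[i,4]>25:
            h=p[(l==i)][:,:3]; rr=cv2.minAreaRect(h[:,:2].astype(np.float32)); print("blob",np.round(rr[0],1),np.round(rr[1],1),round(rr[2],1),"z",np.median(h[:,2]).round(1),st[i,4])
            out.append(rr[0])
    return r,out
E
python3 - <<'E'
from h import *
c=dict(np.load("b_wrist.npz")); r,o=locate(c)
ctr=np.array(r[0]); B=cv2.boxPoints(r); print(B.round(1))
for a in (-8,-8.3,-7.7):
  J=frame(np.radians(a)); print(a)
  for k in o: print((J.T@(np.array(k)-ctr)).round(1))
E
```

```text
plate [ 520.4 -185.2] [140.3 169.2] 81.91
blob [374.5 -28.5] [21.9 12.4] 42.5 z 20.0 245
blob [ 437.8 -290.9] [12.  21.4] 81.9 z 19.9 190
blob [469.4 -60.4] [12.5 21.4] 82.5 z 20.0 194
blob [ 499.3 -248.6] [ 18.8 210.3] 48.5 z 19.9 149
blob [604.2 -85.8] [11.9 21.6] 81.0 z 19.8 150
[[ 426.8 -242.7]
 [ 594.3 -266.5]
 [ 614.1 -127.7]
 [ 446.5 -103.8]]
-8
[-166.3  134.8]
[ -67.1 -116.1]
[-67.9 116.5]
[-12.1 -65.8]
[ 69.1 110.1]
-8.3
[-167.   133.9]
[ -66.5 -116.5]
[-68.5 116.2]
[-11.8 -65.8]
[ 68.5 110.4]
-7.7
[-165.6  135.7]
[ -67.7 -115.8]
[-67.3 116.9]
[-12.5 -65.7]
[ 69.7 109.7]
```

```bash
python3 -m pendant '[[4,4.67,-5.46,0,0],[8,4.67,-5.46,0,0],[13,4.67,-5.46,0,0],[17,4.67,-5.46,0,0],[18.4,4.67,-5.46,0,0],[18.4,4.67,-5.46,0,0],[18.4,4.67,-5.46,0,0]]'
python3 - <<'E'
from h import *
from rig import robot,eyes
s=robot.get_state(); print(s["tcp_pos"],s["force"],s["moment"])
c=eyes.camera("wrist"); cv2.imwrite("pics/c_wrist.png",c["color"][:,:,::-1])
E
```

```text
time_s: 2.9
tcp_pos: [446.4, -230.0, 31.3]
tool_rot: [0.533, -0.464, 0.533, 0.464]
force: [-0.0, -0.2, 0.6]
finger_gap: 0.7
[ 446.42006106 -230.0455051    31.33941741] [-0.02666739 -0.24016379  0.58042092] [ 0.02603919 -0.02747326 -0.0324214 ]
```

View pics/c_wrist.png

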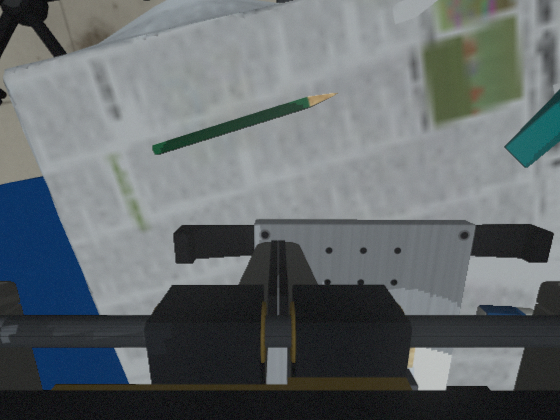

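The wrist view shows the fingertip over the front right corner, near pixel (275,240). I'll press there in small steps.

```bash
python3 -m pendant '[[0.4,0.1,0,0,0],[0.7,0.1,0,0,0],[0.8,0.1,0,0,0],[0.9,0.1,0,0,0],[0.9,0.1,0,0,0]]'; python3 -m pendant '[[0.05,0,0,0,0],[0.1,0,0,0,0],[0.1,0,0,0,0]]';python3 -m pendant '[[0.05,0,0,0,0],[0.1,0,0,0,0],[0.1,0,0,0,0]]'
```

```text
time_s: 3.45
tcp_pos: [445.4, -231.0, 22.3]
tool_rot: [0.534, -0.464, 0.534, 0.464]
force: [-1.1, 1.0, 9.7]
finger_gap: 0.3
time_s: 3.75
tcp_pos: [445.5, -231.1, 22.1]
tool_rot: [0.534, -0.464, 0.534, 0.464]
force: [-4.9, 2.9, 22.3]
finger_gap: 0.4
time_s: 4.05
tcp_pos: [445.4, -231.3, 21.5]
tool_rot: [0.534, -0.464, 0.534, 0.464]
force: [-7.3, 1.3, 29.9]
finger_gap: 0.8
```

```bash
python3 -m pendant '[[-1,0,0,0,0],[-2,0,0,0,0],[-2.5,0,5,0,0],[-2.5,0,10,0,0],[-2,0,11,0,0],[-1.3,0,11,0,0],[-0.9,0,11,0,0],[-0.9,0,11,0,0]]'; python3 -m pendant '[[0.3,0,0,0,0],[0.5,0,0,0,0],[0.6,0,0,0,0],[0.6,0,0,0,0]]'
```

```text
time_s: 4.85
tcp_pos: [460.0, -122.8, 27.8]
tool_rot: [0.534, -0.463, 0.534, 0.464]
force: [-0.4, -0.5, -0.1]
finger_gap: 0.6
time_s: 5.25
tcp_pos: [460.5, -122.2, 22.5]
tool_rot: [0.534, -0.464, 0.534, 0.464]
force: [0.6, 0.0, -0.7]
finger_gap: 0.4
```

```bash
python3 -m pendant '[[0.05,0,0,0,0],[0.1,0,0,0,0],[0.1,0,0,0,0]]'; python3 -m pendant '[[0.05,0,0,0,0],[0.1,0,0,0,0],[0.1,0,0,0,0]]'
```

```text
time_s: 5.55
tcp_pos: [460.6, -122.0, 21.6]
tool_rot: [0.534, -0.464, 0.534, 0.464]
force: [-0.7, -0.3, 1.4]
finger_gap: 0.4
time_s: 5.85
tcp_pos: [460.5, -121.8, 20.6]
tool_rot: [0.534, -0.464, 0.534, 0.464]
force: [0.3, -0.3, 2.1]
finger_gap: 0.4
```

It's sinking at about 2 N. I'll keep going to find the bottom.

```bash
python3 -m pendant '[[0.05,0,0,0,0],[0.1,0,0,0,0],[0.1,0,0,0,0]]'; python3 -m pendant '[[0.05,0,0,0,0],[0.1,0,0,0,0],[0.1,0,0,0,0]]';  python3 -m pendant '[[0.05,0,0,0,0],[0.08,0,0,0,0],[0.08,0,0,0,0]]'
```

```text
time_s: 6.15
tcp_pos: [460.4, -121.8, 19.5]
tool_rot: [0.534, -0.464, 0.534, 0.464]
force: [-0.3, 1.7, 2.8]
finger_gap: 0.2
time_s: 6.45
tcp_pos: [460.5, -121.8, 18.8]
tool_rot: [0.534, -0.464, 0.534, 0.464]
force: [-2.1, 2.8, 8.8]
finger_gap: 0.5
time_s: 6.75
tcp_pos: [460.5, -121.8, 18.5]
tool_rot: [0.534, -0.464, 0.534, 0.464]
force: [-4.7, 3.9, 17.1]
finger_gap: 1.0
```

```bash
python3 -m pendant '[[-0.3,0,0,0,0],[-0.8,0,0,0,0],[-4,0,0,0,0],[-8,0,0,0,0],[-12,-4,0,0,0],[-17,-5,0,0,0],[-18,-5,0,0,0],[-18,-5,0,0,0]]'
python3 - <<'E'
from h import *
from rig import robot,eyes
s=robot.get_state(); print(s["tcp_pos"],s["force"],s["moment"])
c=eyes.camera("wrist"); np.savez("d.npz",**c); cv2.imwrite("pics/d_wrist.png",c["color"][:,:,::-1])
r,o=locate(c)
E
```

```text
time_s: 7.55
tcp_pos: [512.4, -129.5, 200.8]
tool_rot: [0.535, -0.466, 0.533, 0.462]
force: [-0.3, -0.6, -0.7]
finger_gap: 0.3
[ 512.35654695 -129.52391182  200.7665477 ] [-0.28888274 -0.57947896 -0.69333295] [0.02129072 0.03632467 0.01374796]
plate [ 520.  -185.2] [140.6 168.9] 82.2
blob [408.7 -67.6] [ 21.8 116.1] 41.1 z 20.2 265
blob [ 443.5 -208.2] [178.4  22. ] 86.0 z 20.0 215
blob [469.2 -60. ] [11.8 21.8] 84.3 z 19.9 211
blob [ 503.1 -222. ] [ 20.9 243. ] 36.8 z 20.0 160
blob [603.8 -85.9] [11.5 21.6] 84.1 z 19.9 149
```

View pics/d_wrist.png

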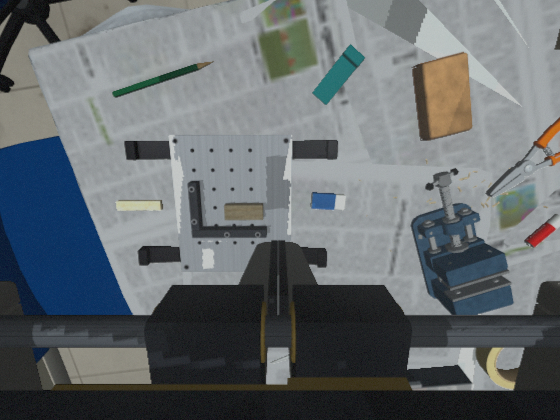

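Run:
```python
from h import *
c=dict(np.load("d.npz")); p=heights(c)
q=p[170:310,412:510].reshape(-1,3); q=q[(q[:,2]>20)&(q[:,2]<200)]; print(np.percentile(q,[1,50,99],axis=0).round(0))
from rig import robot; s=robot.get_state()
J=frame(np.radians(-8.1)); print((J.T@(s["tcp_pos"][:2]-[520.3,-185.2])).round(1), s["tcp_pos"])
```

```text
[[513.  39.  21.]
 [613.  71.  52.]
 [671. 115.  67.]]
[-17.4  54.2] [ 510.6923553  -129.11433359  198.60168243]
```

```bash
python3 -m pendant '[[0,2.5,4,0,0],[2,5,8,0,0],[7,5.05,10.2,0,0],[12,5.05,10.2,0,0],[16,5.05,10.2,0,0],[18,5.05,10.2,0,0],[18.9,5.05,10.2,0,0],[18.9,5.05,10.2,0,0]]'
cat > st.py <<'E'
from h import *
from rig import robot; s=robot.get_state(); M=toolR(s)
J=frame(np.radians(-8.1)); print("jig",(J.T@(s["tcp_pos"][:2]-[520.3,-185.2])).round(1),"z",s["tcp_pos"][2].round(1),"toolyaw",np.degrees(np.arctan2(M[1,2],M[0,2])).round(2),"F jig",(J.T@s["force"][:2]).round(1),s["force"][2].round(1),s["time_s"])
E
python3 st.py
```

```text
time_s: 8.4
tcp_pos: [472.3, -20.8, 7.1]
tool_rot: [0.533, -0.463, 0.535, 0.465]
force: [-0.1, 0.6, 0.7]
finger_gap: 0.4
jig [-70.6 156. ] z 7.1 toolyaw 81.97 F jig [-0.1  0.6] 0.7 8.4
```

```bash
python3 -m pendant '[[-0.1,-0.2,-1,0,0],[-0.1,-0.2,-1.5,0,0],[-0.1,-0.2,-1.5,0,0]]'; python3 st.py
python3 - <<'E'
from h import *
from rig import robot,eyes
c=eyes.camera("wrist"); cv2.imwrite("pics/e_wrist.png",c["color"][:,:,::-1])
E
```

```text
time_s: 8.7
tcp_pos: [475.0, -37.0, 10.9]
tool_rot: [0.535, -0.464, 0.533, 0.463]
force: [-0.5, -0.0, 0.6]
finger_gap: 0.2
jig [-65.7 140.4] z 10.9 toolyaw 81.91 F jig [-0.5 -0.1] 0.6 8.7
```

View pics/e_wrist.png

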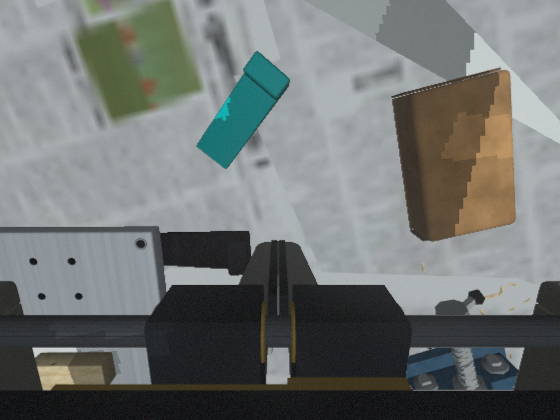

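The wrist view shows the fingers behind the heel: the heel end is at pixel column 250 and the fingertips near column 275. Starting the push.

```bash
python3 st.py; python3 -m pendant '[[0,0.1,-0.3,0,0],[0,0.1,-0.6,0,0],[0,0.1,-0.6,0,0]]' >/dev/null; python3 st.py;  python3 -m pendant '[[0,0,-0.3,0,0],[0,0,-0.6,0,0],[0,0,-0.9,0,0],[0,0,-1.2,0,0],[0,0,-1.2,0,0]]' >/dev/null; python3 st.py
python3 - <<'E'
from h import *
from rig import robot,eyes
c=eyes.camera("wrist"); np.savez("f.npz",**c);cv2.imwrite("pics/f_wrist.png",c["color"][:,:,::-1])
E
```

```text
jig [-65.9 140.6] z 10.8 toolyaw 81.91 F jig [ 0.1 -0.1] 0.3 8.75
jig [-67.7 135. ] z 9.9 toolyaw 81.97 F jig [ 0.6 -0.7] 0.3 9.05
jig [-67.7 122.9] z 9.7 toolyaw 81.95 F jig [-0.5  0. ] 1.4 9.55
```

View pics/f_wrist.png

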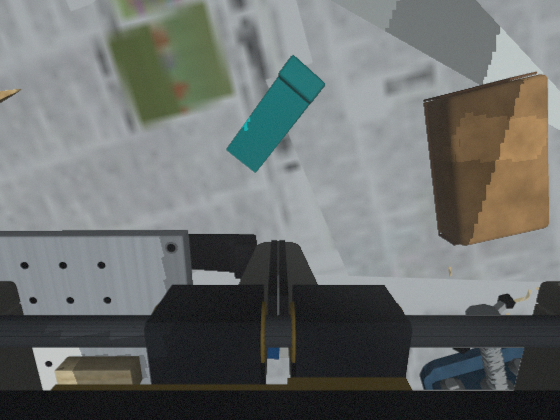

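```bash
cat >> h.py <<'E'
def shimfl(c):
    p=heights(c); J=frame(np.radians(-8.1)); q=(p[...,:2]-[520.3,-185.2])@J; z=p[...,2]
    m=(np.abs(q[...,0]+70)<7)
    for nm,lo,hi in(("heel",17.5,22),("ramp",4,17)):
        k=m&(z>lo)&(z<hi)&(q[...,1]>73)&(q[...,1]<135); v=q[k][:,1]
        if len(v)>5: print(nm,len(v),np.percentile(v,[1,5,50,95,99]).round(1), "z",np.median(z[k]).round(1))
    k=m&(z>19)&(z<27)&(q[...,1]>40)&(q[...,1]<74.5); print("plate edge",np.percentile(q[k][:,1],[98,99,99.7]).round(1),"z",np.median(z[k]).round(2))
E
python3 -c "
from h import *
shimfl(dict(np.load('d.npz')));shimfl(dict(np.load('f.npz')))"
```

```text
heel 142 [110.6 111.  116.3 122.1 122.5] z 20.0
ramp 395 [ 73.6  74.9  92.4 109.7 110.8] z 8.7
plate edge [69.4 69.4 69.5] z 22.14
heel 369 [ 97.5  98.1 102.3 108.  111.1] z 20.0
ramp 848 [ 73.1  74.4  85.7 111.  130.9] z 9.6
plate edge [70.  70.1 70.3] z 22.09
```

```bash
python3 -m pendant '[[0,0,-0.3,0,0],[0,0,-0.6,0,0],[0,0,-0.9,0,0],[0,0,-1.2,0,0],[0,0,-1.5,0,0],[0,0,-1.6,0,0],[0,0,-1.6,0,0]]' >/dev/null; python3 st.py
python3 -m pendant '[[0,0,-0.1,0,0],[0,0,-0.1,0,0]]' >/dev/null; python3 st.py
python3 - <<'E'
from h import *
from rig import robot,eyes
c=eyes.camera("wrist"); np.savez("g.npz",**c);cv2.imwrite("pics/g_wrist.png",c["color"][:,:,::-1]);shimfl(c)
E
python3 st.py
```

```text
jig [-67.6 107.1] z 9.8 toolyaw 81.96 F jig [-0.5  0.7] 0.1 10.3
jig [-67.6 106.2] z 9.8 toolyaw 81.98 F jig [-0.8 -0.6] -0.0 10.5
heel 364 [ 81.1  81.6  85.9  91.9 111.3] z 20.0
ramp 296 [ 73.2  73.5  77.4 114.4 118. ] z 11.0
plate edge [69.9 70.1 70.2] z 22.08
jig [-67.6 106.2] z 9.8 toolyaw 81.98 F jig [0.1 0.1] 0.1 10.55
```

```bash
python3 -m pendant '[[0,0,-0.05,0,0],[0,0,-0.1,0,0],[0,0,-0.1,0,0]]' >/dev/null; python3 st.py
python3 -m pendant '[[0,0,-0.05,0,0],[0,0,-0.05,0,0],[0,0,-0.05,0,0]]' >/dev/null; python3 st.py
```

```text
jig [-67.6 105.2] z 9.8 toolyaw 81.97 F jig [0.2 0.6] -0.4 10.85
jig [-67.6 104.7] z 9.8 toolyaw 81.98 F jig [-0.8 -0.6] 1.0 11.15
```

```bash
python3 -m pendant '[[0,0,-0.05,0,0],[0,0,-0.05,0,0],[0,0,-0.05,0,0]]' >/dev/null; python3 st.py
python3 -m pendant '[[0,0,-0.05,0,0],[0,0,-0.05,0,0],[0,0,-0.05,0,0]]' >/dev/null; python3 st.py
```

```text
jig [-67.6 104.2] z 9.8 toolyaw 81.98 F jig [-0.4  0.2] 0.2 11.45
jig [-67.6 103.8] z 9.8 toolyaw 81.97 F jig [-0.1  1.3] 0.7 11.75
```

```bash
python3 -m pendant '[[0,0,-0.05,0,0],[0,0,-0.05,0,0],[0,0,-0.05,0,0]]' >/dev/null; python3 st.py
python3 - <<'E'
from h import *
from rig import robot,eyes
c=eyes.camera("wrist"); shimfl(c)
E
python3 st.py
```

```text
jig [-67.6 103.3] z 9.8 toolyaw 81.97 F jig [-1.4  2.8] 0.2 12.05
heel 364 [ 78.4  79.   83.1  90.1 111.6] z 20.0
ramp 196 [ 73.1  73.3  75.9 112.2 115.2] z 11.3
plate edge [69.9 70.1 70.2] z 22.11
jig [-67.6 103.3] z 9.8 toolyaw 81.97 F jig [0.2 2.8] -0.5 12.1
```

```bash
python3 -m pendant '[[0,0,0.5,0,0],[0,0,1.5,0,0],[-2,0,2,0,0],[-5,0,2,0,0],[-5,0,-2,0,0],[-5,0,-4.8,0,0],[-4,0,-4.8,0,0],[-2.2,0,-4.8,0,0]]' >/dev/null; python3 st.py
python3 - <<'E'
from h import *
from rig import robot,eyes
c=eyes.camera("wrist"); shimfl(c);cv2.imwrite("pics/i_wrist.png",c["color"][:,:,::-1])
E
python3 st.py
```

```text
jig [-66.6  55.2] z 32.1 toolyaw 81.88 F jig [-0.1  0.1] -0.1 12.9
heel 376 [78.2 78.6 83.9 89.4 90. ] z 20.0
ramp 171 [73.2 73.5 76.1 78.2 78.3] z 11.4
plate edge [69.4 69.9 70. ] z 22.07
jig [-68.8  55.9] z 29.2 toolyaw 81.92 F jig [-1.8  0.3] -1.5 12.95
```

View pics/i_wrist.png

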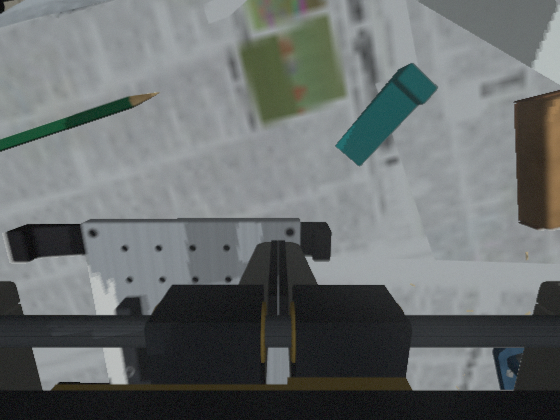

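The wrist view shows the front left heel close to the plate's edge (columns 300–330). The heel spans jig y 78–90, so the shim origin is near 60.3, close to the contact point. Now the proving press.

```bash
python3 -m pendant '[[0.3,0,0,0,0],[0.6,0,0,0,0],[0.8,0,0,0,0],[0.8,0,0,0,0]]' >/dev/null; python3 st.py
python3 -m pendant '[[0.05,0,0,0,0],[0.1,0,0,0,0],[0.1,0,0,0,0]]' >/dev/null; python3 st.py
python3 -m pendant '[[0.05,0,0,0,0],[0.1,0,0,0,0],[0.1,0,0,0,0]]' >/dev/null; python3 st.py
```

```text
jig [-67.5  55.5] z 23.8 toolyaw 82.0 F jig [-0.8 -0.4] -0.2 13.35
jig [-67.4  55.2] z 22.9 toolyaw 81.97 F jig [-0.6 -0.8] -0.9 13.65
jig [-67.4  55.2] z 22.3 toolyaw 81.97 F jig [-2.   0.2] 8.4 13.95
```

```bash
python3 -m pendant '[[0.05,0,0,0,0],[0.1,0,0,0,0],[0.1,0,0,0,0],[0.1,0,0,0,0],[0.1,0,0,0,0]]' >/dev/null; python3 st.py
python3 -m pendant '[[0.03,0,0,0,0],[0.03,0,0,0,0],[0.03,0,0,0,0],[0.03,0,0,0,0],[0.03,0,0,0,0]]' >/dev/null; python3 st.py
```

```text
jig [-67.4  55.2] z 22.0 toolyaw 81.97 F jig [-5.2  0.8] 21.6 14.45
jig [-67.4  55.2] z 22.0 toolyaw 81.97 F jig [-7.9  0.5] 26.5 14.95
```

The corner holds at z = 22.0 under 26 N. I'll retreat straight up and check the scene.

```bash
python3 -m pendant '[[-0.2,0,0,0,0],[-0.6,0,0,0,0],[-4,0,0,0,0],[-9,0,0,0,0],[-14,-2,-2,0,0],[-19,-4.7,-5.5,0,0],[-19.3,-4.7,-5.5,0,0],[-19.3,-4.7,-5.5,0,0]]' >/dev/null; python3 -m pendant '[[0,0,0,0,0],[0,0,0,0,0],[0,0,0,0,0]]'
python3 - <<'E'
from h import *
from rig import robot,eyes
c=eyes.camera("wrist"); shimfl(c);cv2.imwrite("pics/j_wrist.png",c["color"][:,:,::-1]); locate(c)
p=heights(c); q=(p[...,:2]-[520.3,-185.2])@frame(np.radians(-8.1)); z=p[...,2]
k=(np.abs(q[...,0])<80)&(np.abs(q[...,1])<65)&(z>19)&(z<26); A=np.c_[q[k],np.ones(k.sum())]; print("tilt deg",np.degrees(np.linalg.lstsq(A,z[k],rcond=None)[0][:2]).round(3))
b=dict(np.load("b_wrist.npz")); p=heights(b); q=(p[...,:2]-[520.3,-185.2])@frame(np.radians(-8.1)); z=p[...,2]
k=(np.abs(q[...,0])<80)&(np.abs(q[...,1])<65)&(z>19)&(z<26); A=np.c_[q[k],np.ones(k.sum())]; print("before",np.degrees(np.linalg.lstsq(A,z[k],rcond=None)[0][:2]).round(3))
E
```

```text
time_s: 16.05
tcp_pos: [498.9, -181.1, 212.0]
tool_rot: [0.533, -0.463, 0.534, 0.465]
force: [-0.3, -0.0, -0.7]
finger_gap: 0.1
heel 122 [78.2 78.4 83.9 89.  89.6] z 20.1
ramp 61 [73.3 73.6 76.2 78.1 78.2] z 11.7
plate edge [69.4 69.5 69.8] z 22.1
plate [ 520.3 -184.9] [140.3 168.5] 82.04
blob [403.9 -93.4] [ 22.4 159.1] 24.4 z 20.0 245
blob [465.1 -92.4] [11.8 21.5] 82.2 z 20.0 192
blob [ 437.6 -291. ] [12.3 20.2] 80.9 z 20.0 185
blob [ 498.7 -247.8] [ 18.8 210.6] 48.1 z 19.9 148
blob [ 518.3 -121.7] [207.1  18.5] 22.9 z 19.8 144
tilt deg [-0.031 -0.019]
before [-0.031 -0.037]
```

View pics/j_wrist.png

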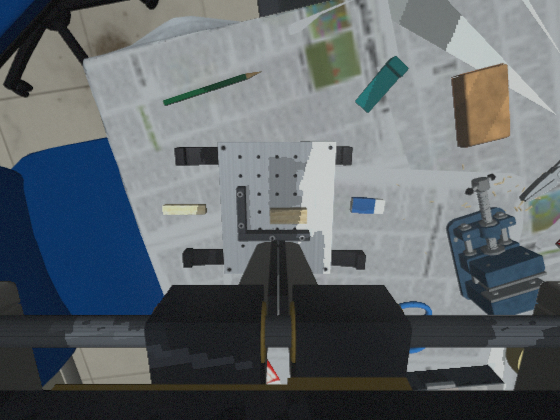

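The jig, the other three shims and the loose items are where they were. Only the front left shim, now near pixel (343,155), has gone in. Handing in.

```bash
python3 -c "
from rig import ticket; print(ticket.close_job())"
```

```text
the job is handed in; nothing more can be done
None
```

The worn foot was at the front left. I pushed that corner's shim in until it took up the gap, and the corner no longer gives. I handed the job in just after 16 s on the robot's clock, with the arm clear; it reported no verdict.

- **Finding the corner:** The front right corner was firm, at about 10 N straight away and up to 30 N. The front left corner sank about 3 mm under 1.5 to 3 N before bottoming out. I did not press the two back corners, since the dip was already clear.
- **Shimming:** I pushed shim_fl by its heel until the push rose to about 2.8 N. Its origin measured about 60.5 mm along the jig's y, against the stated contact point of 61 mm.
- **Proof press:** The same corner held at z = 22.0 mm under 26 N. The commanded pose was lowered another 1.3 mm during the press, but the corner itself moved only about 0.3 mm between 8 N and 26 N.
- **Last checks:** The plate measured level: its tilt changed by no more than 0.02° from before. Its position was within about 0.3 mm of the first measurement. In the last picture the other shims, eraser, offcut, batten and sanding block looked unmoved; I measured only the front right shim cleanly there, and it was in place.

The presses also put up to about 8 N of sideways force on the plate. It did not slide measurably.

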